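# Hang the green cuvette basket on the drip stand

### The job

Hang the cuvette basket with the green grip by its wire handle on the hook of the drip stand, so that it hangs freely and still over the stand's tray. Keep it upright on the way so that no cuvette can spill, and leave the basket with the blue grip standing where it is.

Things in the scene. Friction and masses are not known exactly. Their poses are not given: they have to be found in the camera images.
- basket_green: Loose white cuvette basket, 0.18-0.35 kg, green grip. Origin: centre of underside, z up. Open box 80 (x) by 100 (y) by 50 mm high, cuvettes fixed inside. Rigid arched handle of 8 mm steel wire in its y-z plane, from the box ends at y = -47 and +47 mm up to a middle peak. On the peak, on a thin neck, the grip: 24 x 24 mm, faces square to x and y, z = 150 to 190 mm (the very top). Front and back alike.
- green_loop (a point): Underside of the handle wire at its peak, which is to rest on the hook: 132 mm above the green basket's origin, same axes. The wire drops 8 mm at y = -30 and +30 mm, then 23 mm more to y = -47 and +47 mm, then runs straight down. The window under the wire, open along x, is 86 mm wide and 82 mm high (z = 50 to 132 mm).
- basket_blue: The same basket with a blue grip, a bystander on the other side of the stand. Origin: centre of its underside.
- stand: Fixed drip stand: white tray 190 x 130 x 16 mm, thin steel post, one steel hook with orange ball tip. Origin on the table below the hook, z up. Post 12 mm thick, 207 mm high, at x = +100 mm. From it a level round rod, 10 mm thick, upper side 200 mm above the table, runs along -x, roughly towards the robot, to x = -20 mm, then bends up to the tip at x = -35 mm, top 217 mm above the table.
- hook_seat (a point): Where the handle is to rest: upper side of the level rod, 200 mm above the table, at x = +10 mm of the stand, same axes (x from tip to post). With its window facing along x, the handle passes over the tip and comes down on the rod between tip and post; the box needs 40 mm before the post.

How it is judged (in metres and radians):
At the end, for the whole second after the job is handed in: Green basket hangs on the hook: handle peak within 30 mm sideways of the rod, -35 to +55 mm along it and -10 to +15 mm in height from the seat, bearing over 0.8 N; underside over 45 mm up, lean under 0.4 rad, still (0.06 m/s, 0.6 rad/s); blue basket within 20 mm of its start (x of green_loop in the frame of hook_seat between -0.035 and 0.055 m and y of green_loop in the frame of hook_seat between -0.03 and 0.03 m and z of green_loop in the frame of hook_seat between -0.01 and 0.015 m and contact force between basket_green and stand above 0.8 N and angle between basket_green's own z axis and vertical below 0.4 rad and height (world z) of basket_green above 0.045 m and linear speed of basket_green below 0.06 m/s and angular speed of basket_green below 0.6 rad/s and distance of basket_blue from where it was at the start of the episode below 0.02 m); the robot touches nothing.
It fails at once if the green basket is tipped more than about 45 degrees (angle between basket_green's own z axis and vertical above 0.8 rad).
It fails at once if the blue basket is pushed more than 20 mm or lifted (distance of basket_blue from where it was at the start of the episode above 0.02 m).
It also fails if it takes over 54 s, if anything falls off the work surface, if the arm or the gripper's body presses on something with over 40 N, if the wrist force passes 120 N, or if a joint passes its speed limit or range.

### The arm

A 6-joint arm with a two-finger parallel gripper is mounted at the origin on the work surface. World frame = base frame: x ahead of the robot, y to its left, z up, the work surface at z = 0. Lengths are in m, angles in degrees, forces in N, time in s.
With the tool pointing down it reaches from about 0.4 to 0.825 m from the base axis. Payload 7 kg.
Tool frame: the origin (TCP) lies at the very end of the fingers, on their centre line; the grasp point (between the pads) lies 19 mm behind it; z points along the fingers, y is the line along which they close (so a half turn about z gives the same grasp; the last joint's range is limited). The gripper opens to 88 mm and grips with 3 to 60 N. Pads are 19 mm wide; open, the fingers measure 130 mm over their backs; the gripper's body (78 mm by 193 mm) begins 47 mm behind the grasp point.
Start: joints at [16.507, 20.546, 0.682, 0, -70.136, -16.507], TCP at [0.675, -0, 0.227] pointing down, gripper open.
Joint ranges: [-176.03, 176.03], [-82.01, 121.73], [-58.28, 71.71], [-173.87, 95.51], [-174.79, -0.11], [-173.66, 173.66]. Speed limits (degrees/s): [136.94, 136.94, 172.46, 180, 180, 180].

### API

Orientations are given as [roll, pitch, yaw] about the fixed x, y, z axes, in that order (R = Rz(yaw) Ry(pitch) Rx(roll)).
In Python, from plant import ctrl gives the robot as it stands.
- The arm moves only by the tool carry_out, never from a script. Its argument "deltas" is a list that holds one entry, the list of rows, each a list of 5 numbers: the shift along the tool's x, y, z scaled (see below), then the turn about the tool's z scaled (see below), then the opening, from -1 (shut) to 1 (fully open). A call has 1 to 5 rows; each row is the pose to reach, as a shift and turn from the pose commanded when the call began, along the tool's axes at that moment, turning the shorter way round; what a row does not reach only later rows make up. The controller multiplies each number of a shift by 20 cm and each number of a turn by 2 pi rad. A row lasts 1/10 s, in which the tool goes at most 50 mm and 8.59 degrees, less where a joint would pass 70% of its speed; a pose out of reach is approached as far as the arm can. A call with a number of a shift or a turn outside -1 to 1 is refused whole. A call with a gripper value outside its range is refused whole. The fingers move at their own pace and stop on an object; the grip force is fixed at half the most. Time passes only in rows, so rows that repeat a pose let the fingers close. It gives the time, the measured TCP pose, the force, the opening and the grip force at its end, in the units of the state.
- ctrl.get_obs(): the state, without advancing time (a new reading comes with each control period).
- ctrl.snapshot(name): name is "scene" or "side" or "wrist"; returns a dict with "color" (480x640x3 uint8, red, green, blue), "camera_matrix" (3x3 intrinsics, pixels), "k1" (the pictures are not rectified: a ray, as slopes to the right and down, at radius r is drawn at 1 + k1 r^2 times it, then the intrinsics apply), "R" (3x3) and "t" (3): a world point X has camera coordinates R X + t. Camera axes: x right, y down, z forward; pixel columns grow to the right and rows downward; lengths in m; the calibration is good to about 2 mm. A picture is of the moment at which its call begins. There is no depth.
- ctrl.close_job(): hands the job in; it is judged then, once.
Trained networks look in a picture, given as the dict that the camera call returned (one of the last four; its "shot" number tells which), for a name from the list of things; names that differ only in an ending like _2 or _b are one class to them, and where a whole thing is asked for, a point or a joint stands for the part that bears it (a point fixed in the world has none). Each returns a list of dicts, best first, with "p" (0 to 1); they miss things now and then, are a little off and sometimes report something else, mostly with a low value. They report only what shows in the picture. A call takes as long as a camera call.
- ctrl.search_frame(picture, name): "centre" ([column, row] in pixels, amid what is visible of it).
- ctrl.silhouettes(picture, name): "mask" (480x640 bool, what is visible of it) and "centre" ([column, row] in pixels, amid what is visible of it).
- ctrl.spot_point(picture, name): "centre" ([column, row] in pixels: a listed point, or the origin of a listed thing).
The state is a dict: "clock": time; "joint_pos": joint angles; "qvel": joint speeds; "tau": joint torques, N m; "tool_pos": TCP position; "orientation": TCP orientation; "force": force on the tool from outside, world axes, zero at the start; "moment": the same for the moment, N m; "opening": finger opening in m; "gripper_force": force on a finger pad.
Only numpy, scipy, OpenCV 4.12 (cv2) and the standard library are available. Lean on these libraries where they do the work, as an engineer would, in place of code of your own. Each camera call takes 0.05 s, during which the arm holds its last target. There are 200 camera calls.

## Working session

There is one attempt and no reset: what is moved stays moved. The work goes in short steps, Python scripts to look and compute and a tool call to move; the robot and the scene stay as the last step left them, time stands still between calls to the robot, and variables do not carry over. Pictures are saved under pics/ and viewed, at most 10 in all, crops included, and the job is handed in when it is done.

Besides the shell and the picture viewer there is one more tool, called after "Call:" by a JSON object that holds its "fn" and its "kwargs", one argument or row to a line. carry_out: Moves the arm, as the interface text tells. Its arguments: {"type":"object","properties":{"deltas":{"type":"array"}},"required":["deltas"]}

```bash
mkdir -p pics; ls; cat > h.py <<'E'
import numpy as np, cv2
from plant import ctrl
def shot(n,save=None):
    s=ctrl.snapshot(n)
    if save: cv2.imwrite(f'pics/{save}.png',s['color'][:,:,::-1])
    return s
def ray(s,px):
    K=np.array(s['camera_matrix']);R=np.array(s['R']);t=np.array(s['t'])
    p=cv2.undistortPoints(np.array([[px]],float),K,np.array([s['k1'],0,0,0.]))[0,0]
    d=R.T@np.array([p[0],p[1],1]);return -R.T@t,d/np.linalg.norm(d)
def tri(L):
    A=np.zeros((3,3));b=np.zeros(3)
    for c,d in L:
        P=np.eye(3)-np.outer(d,d);A+=P;b+=P@c
    X=np.linalg.solve(A,b);return X,[round(1e3*np.linalg.norm((np.eye(3)-np.outer(d,d))@(X-c)),1) for c,d in L]
def atz(r,z): c,d=r;return c+d*(z-c[2])/d[2]
def proj(s,X):
    p,_=cv2.projectPoints(np.array(X,float).reshape(-1,1,3),cv2.Rodrigues(np.array(s['R']))[0],np.array(s['t'],float),np.array(s['camera_matrix']),np.array([s['k1'],0,0,0.]));return p[:,0]
E
python3 - <<'E'
from h import *
np.set_printoptions(precision=4,suppress=True)
o=ctrl.get_obs();print(o['tool_pos'],o['orientation'],o['opening'],o['clock'])
S={n:shot(n,n+'0') for n in('scene','side')}
for nm in('basket_green','green_loop','basket_blue','stand','hook_seat'):
    L=[]
    for n,s in S.items():
        r=ctrl.spot_point(s,nm); print(nm,n,[(np.round(q['centre'],1),round(q['p'],2)) for q in r[:3]])
        if r: L.append(ray(s,r[0]['centre']))
    if len(L)==2: print(tri(L))
    if L and nm in('basket_green','basket_blue','stand'): print([atz(l,0) for l in L])
import numpy as np
a=np.hstack([cv2.resize(S[n]['color'],(400,300)) for n in S]);
for n,s in S.items(): print(n,-np.array(s['R']).T@s['t'])
E
```

```text
pics
[ 0.6745 -0.      0.2256] [179.9049  -0.0082 -90.0073] 0.08783345797013387 0.0
basket_green scene [(array([339.5, 202.7]), 0.93)]
basket_green side [(array([210.5, 258.6]), 0.97)]
(array([ 0.4616,  0.2551, -0.0158]), [np.float64(2.2), np.float64(2.2)])
[array([0.4684, 0.2396, 0.    ]), array([0.4548, 0.2438, 0.    ])]
green_loop scene [(array([338.1, 162.3]), 0.85)]
green_loop side [(array([205.7, 217.3]), 0.73)]
(array([0.4614, 0.2401, 0.1311]), [np.float64(1.2), np.float64(1.2)])
basket_blue scene [(array([213.5, 380.1]), 0.63)]
basket_blue side [(array([367.6, 396.8]), 0.67)]
(array([ 0.4636, -0.2696,  0.0023]), [np.float64(2.8), np.float64(2.8)])
[array([ 0.462 , -0.2662,  0.    ]), array([ 0.4648, -0.2717,  0.    ])]
stand scene [(array([351. , 288.5]), 0.73)]
stand side [(array([313.3, 272.5]), 0.85)]
(array([0.6018, 0.0319, 0.0097]), [np.float64(1.1), np.float64(1.1)])
[array([0.5998, 0.0362, 0.    ]), array([0.608 , 0.0399, 0.    ])]
hook_seat scene [(array([364.1, 234. ]), 0.76)]
hook_seat side [(array([316.8, 206.8]), 0.95)]
(array([0.6164, 0.0356, 0.2002]), [np.float64(1.5), np.float64(1.5)])
scene [ 0.8001 -0.4562  0.8661]
side [ 0.0241 -0.6028  0.9383]
```

View pics/scene0.png

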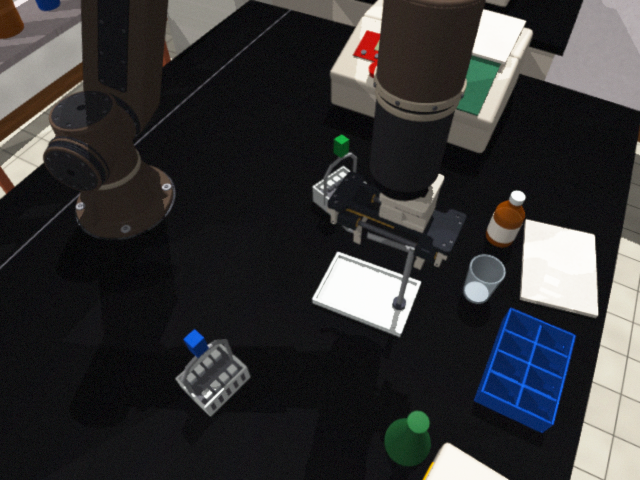

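View pics/side0.png

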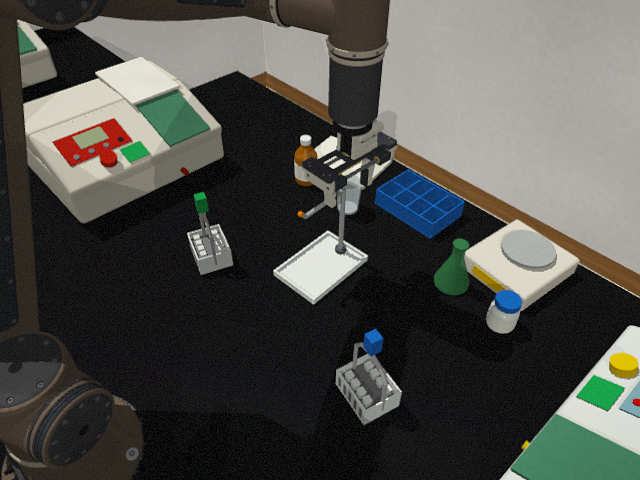

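The green basket is at scene (339,180) and side (210,250). The tray's hook has its tip at side (300,214), and the post is at scene (400,300). The blue basket is at scene (213,375). The network points agree with these, and the heights come out at 131 and 200 mm as they should. Next I go above the green basket.

Call:
{"fn": "carry_out", "kwargs": {
  "deltas": [
    [[0, 0, -0.25, 0, 1], [0, 0, -0.5, 0, 1], [0, 0, -0.65, 0, 1], [-0.2, 0.15, -0.65, 0, 1], [-0.4, 0.3, -0.65, 0, 1]]
  ]
}}

```text
clock: 1.1
tool_pos: [0.6149, 0.0801, 0.3571]
orientation: [-179.9, 0.0, -90.2]
force: [0.3, 1.6, -0.1]
opening: 0.0877
gripper_force: 0.0
```

Call:
{"fn": "carry_out", "kwargs": {
  "deltas": [
    [[-0.2, 0.15, 0, 0, 1], [-0.4, 0.3, 0, 0, 1], [-0.6, 0.5, 0, 0, 1], [-0.8, 0.7, 0, 0, 1], [-0.8, 0.7, 0, 0, 1]]
  ]
}}

```text
clock: 1.6
tool_pos: [0.4722, 0.2424, 0.3573]
orientation: [-180.0, 0.1, -89.8]
force: [-0.3, -0.5, 0.9]
opening: 0.0878
gripper_force: 0.0
```

```bash
python3 - <<'E'
from h import *
np.set_printoptions(precision=4,suppress=True)
o=ctrl.get_obs();print(o['tool_pos'],o['orientation'],o['joint_pos'],o['clock'])
S={n:shot(n,n+'1') for n in('scene','side','wrist')}
for nm in('basket_green','green_loop','stand','hook_seat'):
    L=[]
    for n,s in S.items():
        r=ctrl.spot_point(s,nm); print(nm,n,[(np.round(q['centre'],1),round(q['p'],2)) for q in r[:2]])
        if r and r[0]['p']>.5: L.append(ray(s,r[0]['centre']))
    if len(L)>=2: print(tri(L))
E
```

```text
[0.4722 0.2424 0.3573] [-179.9671    0.0933  -89.8134] [ 48.3211   3.3614  -4.5659  -0.0381 -81.9812 -48.1293] 1.6
basket_green scene [(array([337.2, 202.3]), 0.56)]
basket_green side [(array([212.1, 258.6]), 0.67)]
basket_green wrist [(array([323.9, 197.9]), 0.64)]
(array([ 0.4609,  0.2538, -0.0138]), [np.float64(5.4), np.float64(3.0), np.float64(4.5)])
green_loop scene [(array([340.1, 161.7]), 0.86), (array([213.8, 381.4]), 0.28)]
green_loop side [(array([202.5, 219.1]), 0.92)]
green_loop wrist [(array([324.8, 214.1]), 0.92)]
(array([0.4608, 0.254 , 0.119 ]), [np.float64(1.4), np.float64(1.4), np.float64(2.6)])
stand scene [(array([351.9, 287.9]), 0.93)]
stand side [(array([313.2, 271.1]), 0.63)]
stand wrist [(array([218.1,  34.5]), 0.79)]
(array([0.6032, 0.0376, 0.0062]), [np.float64(2.7), np.float64(3.3), np.float64(2.6)])
hook_seat scene [(array([364.6, 232.6]), 0.8)]
hook_seat side [(array([314.8, 204.9]), 0.89)]
hook_seat wrist []
(array([0.6158, 0.0398, 0.2016]), [np.float64(3.0), np.float64(3.0)])
```

View pics/wrist1.png

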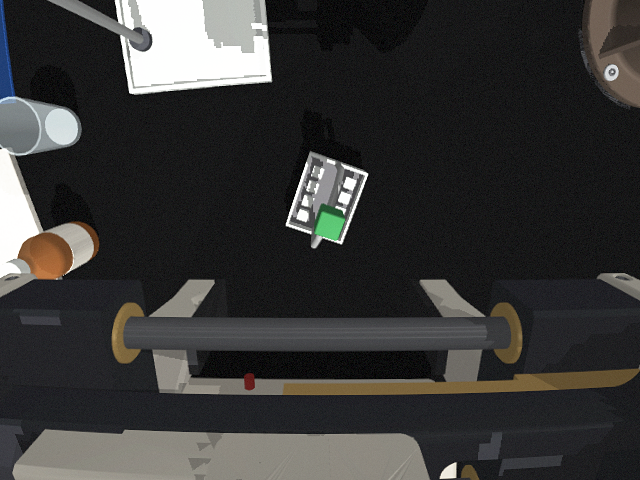

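View pics/scene1.png

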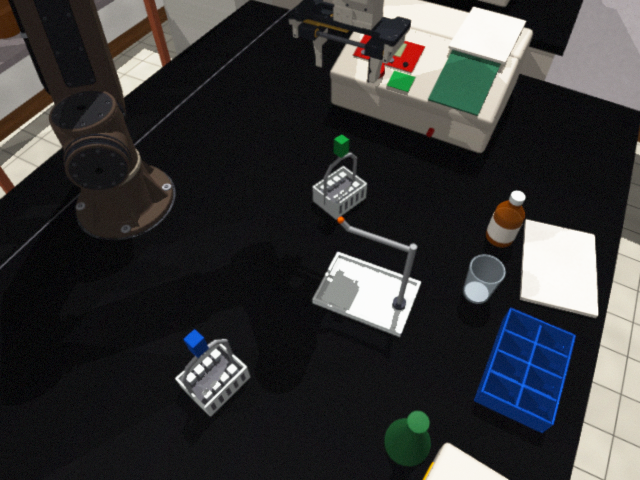

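The wrist picture shows the basket with rim corners at (313,152), (368,173), (342,244) and (287,226), and the green grip at (330,224). The scene picture shows the hook clear, with its orange tip at (341,221) and the post top at (411,246). I compute the basket's yaw and the stand's yaw, and triangulate the grip by colour.

```bash
cat >> h.py <<'E'
def blob(s,lo,hi,near=None):
    m=cv2.inRange(cv2.cvtColor(s['color'],cv2.COLOR_RGB2HSV),lo,hi)
    n,l,st,c=cv2.connectedComponentsWithStats(m)
    k=[i for i in range(1,n) if st[i,4]>8 and (near is None or np.hypot(*(c[i]-near))<40)]
    i=max(k,key=lambda i:st[i,4]) ; return c[i],st[i,4]
E
python3 - <<'E'
from h import *
np.set_printoptions(precision=4,suppress=True)
S={n:shot(n) for n in('scene','side','wrist')}
G=((50,120,40),(75,255,255));O=((3,160,100),(16,255,255))
g={n:blob(s,*G,near=p) for (n,s),p in zip(S.items(),([341,146],[201,203],[330,224]))};print(g)
print('grip c',tri([ray(S[n],g[n][0]) for n in g]))
t={n:blob(S[n],*O,near=p) for n,p in(('scene',[341,221]),('side',[300,214]))};print(t)
tip,e=tri([ray(S[n],t[n][0]) for n in t]);print('tip',tip,e)
c=np.array([atz(ray(S['wrist'],p),.05) for p in((313,152),(368,173),(342,244),(287,226))])
print('rim',c,c.mean(0),[np.linalg.norm(c[i]-c[(i+1)%4]) for i in range(4)])
d=(c[0]-c[3])+(c[1]-c[2]);print('basket y yaw',np.degrees(np.arctan2(d[1],d[0])))
post=atz(ray(S['scene'],(412,246)),.205);pb=atz(ray(S['scene'],(399,303)),.016);pw=atz(ray(S['wrist'],(140,40)),.02)
print('post',post,pb,pw)
for p in(post,pb,pw): print(np.degrees(np.arctan2(*(p-tip)[1::-1])),np.linalg.norm((p-tip)[:2]))
q=np.array([atz(ray(S['wrist'],p),.016) for p in((131,93),(271,80))]);d=q[0]-q[1];print('tray',np.degrees(np.arctan2(d[1],d[0])),np.linalg.norm(d))
E
```

```text
{'scene': (array([340.8581, 145.0346]), np.int32(289)), 'side': (array([200.7137, 202.004 ]), np.int32(248)), 'wrist': (array([330.1229, 223.9949]), np.int32(789))}
grip c (array([0.461 , 0.2505, 0.1714]), [np.float64(0.3), np.float64(0.2), np.float64(0.5)])
{'scene': (array([340.1818, 219.2727]), np.int32(33)), 'side': (array([299.9565, 213.6957]), np.int32(23))}
tip [0.5681 0.0359 0.2108] [np.float64(0.0), np.float64(0.0)]
rim [[0.4784 0.1867 0.05  ]
 [0.4078 0.213  0.05  ]
 [0.4394 0.3083 0.05  ]
 [0.5133 0.2832 0.05  ]] [0.4597 0.2478 0.05  ] [np.float64(0.07530865585966853), np.float64(0.10048026230769766), np.float64(0.07807465033544243), np.float64(0.1026539723715374)]
basket y yaw -109.14095577711919
post [0.702  0.0456 0.205 ] [0.7049 0.0422 0.016 ] [0.7    0.0444 0.02  ]
4.158377883168991 0.13431990679931313
2.6429238512492876 0.13701265058776455
3.7125863027091386 0.13225059834474948
tray 3.854209969529399 0.18830684086522384
```

Grip centre is (0.461, 0.2505, 0.171), with consistent rays. The basket's y axis is at 71° and the stand's yaw about 3.7°. I'll grip along the basket's y, so the fingers spread sideways of the rod. First I turn and centre while high.

Call:
{"fn": "carry_out", "kwargs": {
  "deltas": [
    [[-0.04, 0.05, 0, -0.023, 1], [-0.04, 0.05, 0, -0.046, 1], [-0.04, 0.05, 0, -0.069, 1], [-0.04, 0.05, 0, -0.092, 1], [-0.04, 0.05, 0, -0.115, 1]]
  ]
}}

```text
clock: 3.0
tool_pos: [0.4649, 0.2481, 0.3566]
orientation: [-180.0, 0.0, -48.2]
force: [0.3, -0.5, -0.1]
opening: 0.0876
gripper_force: 0.0
```

Call:
{"fn": "carry_out", "kwargs": {
  "deltas": [
    [[0, 0, 0, -0.023, 1], [0, 0, 0, -0.046, 1], [0, 0, 0, -0.069, 1], [0, 0, 0, -0.082, 1], [0, 0, 0, -0.082, 1]]
  ]
}}

```text
clock: 3.5
tool_pos: [0.4649, 0.2481, 0.3566]
orientation: [-180.0, -0.0, -19.0]
force: [-0.3, -1.2, -0.6]
opening: 0.0878
gripper_force: 0.0
```

```bash
python3 - <<'E'
from h import *
np.set_printoptions(precision=4,suppress=True)
S={n:shot(n) for n in('scene','side','wrist')}
G=((50,120,40),(75,255,255))
g={n:blob(s,*G,near=p) for (n,s),p in zip(S.items(),([341,146],[201,203],None))};print(g)
X=tri([ray(S[n],g[n][0]) for n in g]);print('grip c',X)
cv2.imwrite('pics/wrist2.png',S['wrist']['color'][:,:,::-1])
o=ctrl.get_obs();print(o['tool_pos'],o['orientation'],o['joint_pos'],o['clock'])
from scipy.spatial.transform import Rotation as Ro
R=Ro.from_euler('xyz',o['orientation'],degrees=True).as_matrix();print('tool-frame delta',R.T@(X[0]-o['tool_pos']))
print('box edge',[atz(ray(S['scene'],p),0) for p in((335,108),(480,152))])
E
```

```text
{'scene': (array([340.8854, 145.0104]), np.int32(288)), 'side': (array([200.6842, 201.9676]), np.int32(247)), 'wrist': (array([317.1745, 218.7732]), np.int32(785))}
grip c (array([0.4607, 0.25  , 0.172 ]), [np.float64(0.9), np.float64(0.2), np.float64(1.1)])
[0.4649 0.248  0.3566] [-179.9965    0.0002  -19.217 ] [ 49.4193   3.0251  -5.0254  -0.0015 -81.9463  21.3639] 3.65
tool-frame delta [-0.0047 -0.0005  0.1846]
box edge [array([0.2909, 0.5584, 0.    ]), array([0.7161, 0.5784, 0.    ])]
```

View pics/wrist2.png

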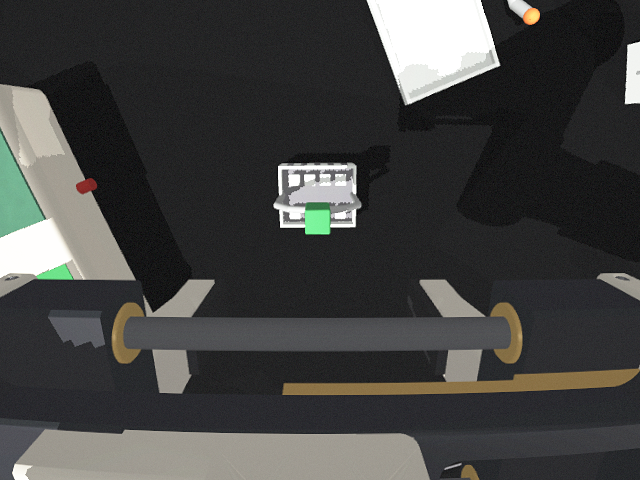

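The picture shows the grip at (317,219), square to and centred between the fingers. Descend and grip.

Call:
{"fn": "carry_out", "kwargs": {
  "deltas": [
    [[-0.022, 0, 0.25, 0, 1], [-0.022, 0, 0.5, 0, 1], [-0.022, 0, 0.7, 0, 1], [-0.022, 0, 0.85, 0, 1], [-0.022, 0, 1.0, 0, 1]]
  ]
}}

```text
clock: 4.15
tool_pos: [0.4606, 0.2492, 0.1552]
orientation: [180.0, 0.0, -19.2]
force: [1.1, 0.1, 1.6]
opening: 0.0874
gripper_force: 0.0
```

Call:
{"fn": "carry_out", "kwargs": {
  "deltas": [
    [[0, 0, 0.01, 0, 1], [0, 0, 0.01, 0, 0], [0, 0, 0.01, 0, -1], [0, 0, 0.01, 0, -1], [0, 0, 0.01, 0, -1]]
  ]
}}

```text
clock: 4.65
tool_pos: [0.4613, 0.2499, 0.1559]
orientation: [-179.9, -0.1, -19.1]
force: [0.2, 0.1, 0.1]
opening: 0.0613
gripper_force: 0.0
```

Call:
{"fn": "carry_out", "kwargs": {
  "deltas": [
    [[0, 0, 0, 0, -1], [0, 0, 0, 0, -1], [0, 0, 0, 0, -1], [0, 0, 0, 0, -1], [0, 0, 0, 0, -1]]
  ]
}}

```text
clock: 5.15
tool_pos: [0.4607, 0.2493, 0.1545]
orientation: [180.0, 0.0, -19.1]
force: [-0.3, -0.1, 1.8]
opening: 0.0239
gripper_force: 30.0
```

Gripped at 24 mm with 30 N. Lift 110 mm, then move to the pre-insertion pose in front of the tip, aligning the yaw on the way.

Call:
{"fn": "carry_out", "kwargs": {
  "deltas": [
    [[0, 0, -0.05, 0, -1], [0, 0, -0.15, 0, -1], [0, 0, -0.3, 0, -1], [0, 0, -0.45, 0, -1], [0, 0, -0.55, 0, -1]]
  ]
}}

```text
clock: 5.65
tool_pos: [0.4612, 0.2496, 0.2673]
orientation: [-179.9, -0.1, -19.1]
force: [-0.2, 1.5, -2.0]
opening: 0.0237
gripper_force: 30.0
```

Call:
{"fn": "carry_out", "kwargs": {
  "deltas": [
    [[0.03, 0.05, 0, -0.005, -1], [0.1, 0.16, 0, -0.015, -1], [0.18, 0.3, 0, -0.025, -1], [0.26, 0.43, 0, -0.035, -1], [0.34, 0.56, 0, -0.045, -1]]
  ]
}}

```text
clock: 6.15
tool_pos: [0.4883, 0.1202, 0.2651]
orientation: [-180.0, 0.0, -2.7]
force: [1.0, 0.2, -2.3]
opening: 0.0238
gripper_force: 30.0
```

```bash
cat > st.py <<'E'
from h import *
from scipy.spatial.transform import Rotation as Ro
import sys
np.set_printoptions(precision=4,suppress=True)
o=ctrl.get_obs();R=Ro.from_euler('xyz',o['orientation'],degrees=True).as_matrix()
print(o['tool_pos'],o['orientation'],o['force'],o['clock'])
T=np.array([float(v) for v in sys.argv[1:4]])
print('scaled',R.T@(T-o['tool_pos'])/.2,'turn',-(3.7-o['orientation'][2])/360)
E
python3 st.py .508 .032 .264
```

```text
[0.4883 0.1202 0.2651] [-179.9914    0.0014   -2.7085] [ 0.9644  0.2054 -2.3224] 6.15
scaled [0.1192 0.4358 0.0053] turn -0.017801463626413647
```

Call:
{"fn": "carry_out", "kwargs": {
  "deltas": [
    [[0.03, 0.1, 0, -0.005, -1], [0.06, 0.22, 0, -0.01, -1], [0.09, 0.34, 0, -0.018, -1], [0.12, 0.41, 0, -0.018, -1], [0.12, 0.436, 0, -0.018, -1]]
  ]
}}

```text
clock: 6.65
tool_pos: [0.5082, 0.0318, 0.2648]
orientation: [180.0, 0.0, 3.5]
force: [-0.1, 0.1, -2.3]
opening: 0.0237
gripper_force: 30.0
```

Call:
{"fn": "carry_out", "kwargs": {
  "deltas": [
    [[0, 0, 0, 0, -1], [0, 0, 0, 0, -1], [0, 0, 0, 0, -1]]
  ]
}}

```text
clock: 6.95
tool_pos: [0.5079, 0.0337, 0.2647]
orientation: [-180.0, -0.0, 3.6]
force: [0.1, -0.1, -2.0]
opening: 0.0237
gripper_force: 30.0
```

```bash
python3 - <<'E'
from h import *
np.set_printoptions(precision=4,suppress=True)
S={n:shot(n,n+'3') for n in('scene','side')}
for nm in('green_loop','hook_seat','basket_green'):
    L=[]
    for n,s in S.items():
        r=ctrl.spot_point(s,nm); print(nm,n,[(np.round(q['centre'],1),round(q['p'],2)) for q in r[:2]])
        if r: L.append(ray(s,r[0]['centre']))
    if len(L)==2: print(tri(L))
O=((3,160,100),(16,255,255))
for n,p in(('scene',[341,221]),('side',[300,214])):
    try: print(blob(S[n],*O,near=p))
    except ValueError: print('tip hidden',n)
u=np.array([.998,.065,0]);seat=np.array([.613,.0388,.2])
a=cv2.resize(S['scene']['color'][140:320,240:480],None,fx=1.6,fy=1.6);b=cv2.resize(S['side']['color'][140:320,180:420],None,fx=1.6,fy=1.6)
cv2.imwrite('pics/c3.png',np.hstack([a,b])[:,:,::-1])
E
python3 st.py .613 .0388 .264
```

```text
green_loop scene [(array([311.7, 196.3]), 0.86)]
green_loop side [(array([277.5, 216.5]), 0.89)]
(array([0.5098, 0.0371, 0.2381]), [np.float64(1.1), np.float64(1.1)])
hook_seat scene [(array([363.3, 231.1]), 0.7)]
hook_seat side [(array([316.3, 209.2]), 0.62)]
(array([0.613 , 0.037 , 0.1988]), [np.float64(2.5), np.float64(2.5)])
basket_green scene [(array([311.1, 245.3]), 0.68)]
basket_green side [(array([283.2, 263.5]), 0.68)]
(array([0.5111, 0.0279, 0.1078]), [np.float64(0.8), np.float64(0.8)])
(array([340.5185, 219.4815]), np.int32(27))
(array([300.0476, 213.7143]), np.int32(21))
[0.5081 0.0332 0.2646] [179.9999  -0.001    3.615 ] [ 0.1301  0.1707 -1.4491] 7.35
scaled [0.5255 0.0052 0.0029] turn -0.00023600116449847336
```

View pics/c3.png

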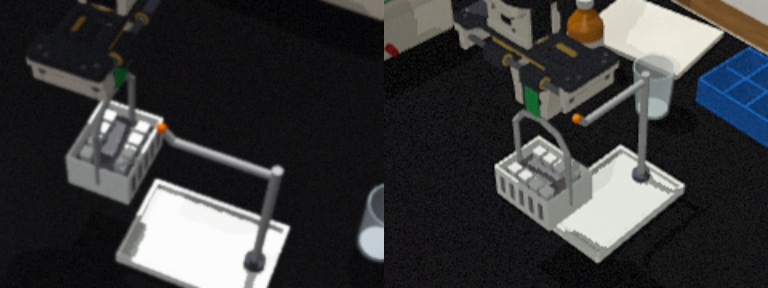

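The basket is upright in front of the orange tip, with its window facing the rod. The handle peak is at 0.24 m, above the 0.217 m tip, and the box top is well below the rod. Insert along the rod.

Call:
{"fn": "carry_out", "kwargs": {
  "deltas": [
    [[0.03, 0, 0, 0, -1], [0.1, 0, 0, 0, -1], [0.18, 0, 0, 0, -1], [0.26, 0, 0, 0, -1], [0.33, 0, 0, 0, -1]]
  ]
}}

```text
clock: 7.85
tool_pos: [0.5757, 0.0372, 0.2642]
orientation: [180.0, 0.0, 3.6]
force: [-1.0, 0.0, -2.2]
opening: 0.0241
gripper_force: 30.0
```

Call:
{"fn": "carry_out", "kwargs": {
  "deltas": [
    [[0.07, 0, 0, 0, -1], [0.14, 0, 0, 0, -1], [0.18, 0, 0, 0, -1], [0.195, 0, 0, 0, -1], [0.195, 0, 0, 0, -1]]
  ]
}}

```text
clock: 8.35
tool_pos: [0.613, 0.0396, 0.2642]
orientation: [180.0, 0.0, 3.6]
force: [-0.1, -0.0, -3.2]
opening: 0.0239
gripper_force: 30.0
```

```bash
python3 - <<'E'
from h import *
np.set_printoptions(precision=4,suppress=True)
S={n:shot(n,n+'4') for n in('scene','side')}
for nm in('green_loop','basket_green'):
    L=[]
    for n,s in S.items():
        r=ctrl.spot_point(s,nm); print(nm,n,[(np.round(q['centre'],1),round(q['p'],2)) for q in r[:2]])
        if r: L.append(ray(s,r[0]['centre']))
    if len(L)==2: print(tri(L))
a=cv2.resize(S['scene']['color'][140:320,240:480],None,fx=1.6,fy=1.6);b=cv2.resize(S['side']['color'][140:320,180:420],None,fx=1.6,fy=1.6)
cv2.imwrite('pics/c4.png',np.hstack([a,b])[:,:,::-1])
E
python3 st.py .613 .0388 .2235
```

```text
green_loop scene []
green_loop side [(array([312.8, 190.1]), 0.69), (array([311. , 271.8]), 0.24)]
basket_green scene [(array([363.2, 264.2]), 0.62)]
basket_green side [(array([314.7, 241.3]), 0.63)]
(array([0.6176, 0.0448, 0.0927]), [np.float64(0.3), np.float64(0.3)])
[0.6126 0.0397 0.265 ] [-179.9889   -0.031     3.6098] [-0.6108 -0.31   -1.7418] 8.65
scaled [0.0018 0.0045 0.2073] turn -0.0002504292370900737
```

View pics/c4.png

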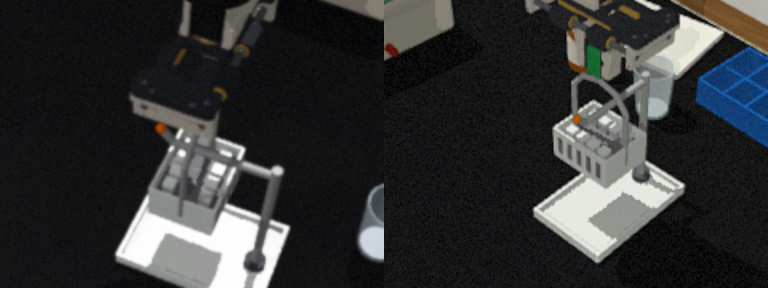

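The rod with its orange tip now passes through the handle window. Lower until the rod carries the handle.

Call:
{"fn": "carry_out", "kwargs": {
  "deltas": [
    [[0, 0, 0.03, 0, -1], [0, 0, 0.08, 0, -1], [0, 0, 0.13, 0, -1], [0, 0, 0.17, 0, -1], [0, 0, 0.19, 0, -1]]
  ]
}}

```text
clock: 9.15
tool_pos: [0.6123, 0.0395, 0.2249]
orientation: [180.0, 0.1, 3.6]
force: [-0.3, 0.8, -2.0]
opening: 0.024
gripper_force: 30.0
```

Call:
{"fn": "carry_out", "kwargs": {
  "deltas": [
    [[0, 0, 0.005, 0, -1], [0, 0, 0.01, 0, -1], [0, 0, 0.015, 0, -1], [0, 0, 0.015, 0, -1]]
  ]
}}

```text
clock: 9.55
tool_pos: [0.613, 0.0397, 0.2238]
orientation: [-180.0, -0.0, 3.6]
force: [0.6, -0.7, -2.4]
opening: 0.024
gripper_force: 30.0
```

Call:
{"fn": "carry_out", "kwargs": {
  "deltas": [
    [[0, 0, 0.005, 0, -1], [0, 0, 0.005, 0, -1], [0, 0, 0.01, 0, -1], [0, 0, 0.01, 0, -1]]
  ]
}}

```text
clock: 9.95
tool_pos: [0.6132, 0.0397, 0.2228]
orientation: [180.0, -0.1, 3.6]
force: [-3.9, 1.7, 6.3]
opening: 0.0239
gripper_force: 30.0
```

```bash
python3 st.py .613 .0388 .2235
```

```text
[0.6132 0.0397 0.2228] [179.9996  -0.088    3.6201] [-3.904   1.7206  6.2868] 9.95
scaled [-0.0012  0.0043 -0.0033] turn -0.00022198160342377463
```

The force rose to +6 N, so the handle is seated. Ease off slightly and open.

Call:
{"fn": "carry_out", "kwargs": {
  "deltas": [
    [[0, 0, -0.003, 0, -1], [0, 0, -0.003, 0, -0.3], [0, 0, -0.003, 0, 0], [0, 0, -0.003, 0, 0.3], [0, 0, -0.003, 0, 0.3]]
  ]
}}

```text
clock: 10.45
tool_pos: [0.6128, 0.0396, 0.2219]
orientation: [180.0, 0.0, 3.6]
force: [-0.0, 0.7, 0.5]
opening: 0.0493
gripper_force: 0.0
```

Call:
{"fn": "carry_out", "kwargs": {
  "deltas": [
    [[0, 0, 0, 0, 0.3], [0, 0, 0, 0, 0.3], [0, 0, 0, 0, 0.3], [0, 0, 0, 0, 0.3]]
  ]
}}

```text
clock: 10.85
tool_pos: [0.6129, 0.0396, 0.2221]
orientation: [180.0, 0.0, 3.6]
force: [-0.7, -0.4, -0.9]
opening: 0.057
gripper_force: 0.0
```

```bash
python3 - <<'E'
from h import *
np.set_printoptions(precision=4,suppress=True)
o=ctrl.get_obs();print(o['tool_pos'],o['force'],o['opening'],o['clock'])
S={n:shot(n) for n in('scene','side','wrist')}
a=cv2.resize(S['scene']['color'][140:320,240:480],(384,288));b=cv2.resize(S['side']['color'][140:320,180:420],(384,288));c=cv2.resize(S['wrist']['color'],(384,288))
cv2.imwrite('pics/c5.png',np.vstack([np.hstack([a,b]),np.hstack([c,c*0])])[:,:,::-1])
E
```

```text
[0.6129 0.0396 0.2221] [-0.7226 -0.3941 -0.9119] 0.05701610757700275 10.85
```

View pics/c5.png

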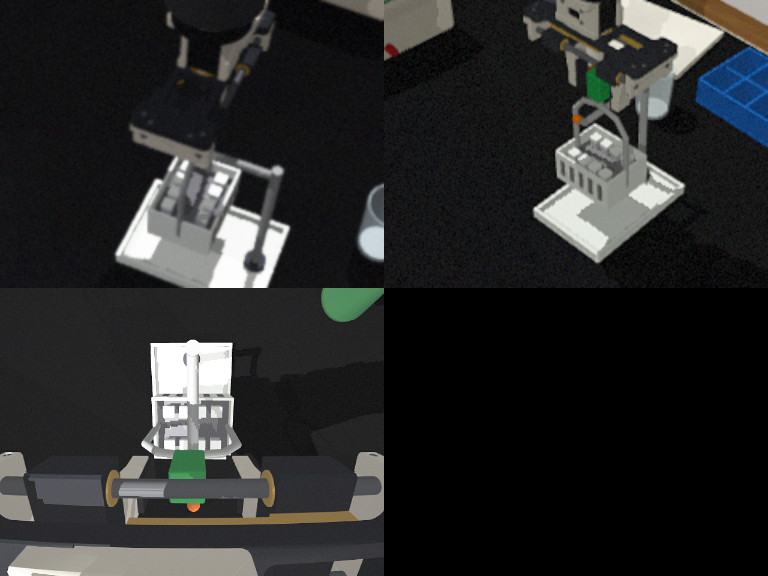

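The basket hangs on the rod, with the rod central under the handle, and the fingers are clear of the grip. Retract straight up.

Call:
{"fn": "carry_out", "kwargs": {
  "deltas": [
    [[0, 0, -0.04, 0, 0.5], [0, 0, -0.1, 0, 0.5], [0, 0, -0.25, 0, 0.5], [0, 0, -0.4, 0, 0.5], [0, 0, -0.6, 0, 0.5]]
  ]
}}

```text
clock: 11.5
tool_pos: [0.6123, 0.0395, 0.3435]
orientation: [180.0, 0.1, 3.6]
force: [0.2, 0.6, -0.5]
opening: 0.066
gripper_force: 0.0
```

Call:
{"fn": "carry_out", "kwargs": {
  "deltas": [
    [[0, 0, 0, 0, 0.5], [0, 0, 0, 0, 0.5], [0, 0, 0, 0, 0.5], [0, 0, 0, 0, 0.5], [0, 0, 0, 0, 0.5]]
  ]
}}

```text
clock: 12.0
tool_pos: [0.6126, 0.0395, 0.3413]
orientation: [180.0, 0.1, 3.6]
force: [1.1, 0.2, 0.6]
opening: 0.0656
gripper_force: 0.0
```

Call:
{"fn": "carry_out", "kwargs": {
  "deltas": [
    [[0, 0, 0, 0, 0.5], [0, 0, 0, 0, 0.5], [0, 0, 0, 0, 0.5], [0, 0, 0, 0, 0.5], [0, 0, 0, 0, 0.5]]
  ]
}}

```text
clock: 12.5
tool_pos: [0.6129, 0.0397, 0.3421]
orientation: [-180.0, 0.0, 3.6]
force: [-0.2, 0.1, 0.0]
opening: 0.0658
gripper_force: 0.0
```

```bash
python3 - <<'E'
from h import *
np.set_printoptions(precision=4,suppress=True)
G=((50,120,40),(75,255,255))
for k in range(4):
    S={n:shot(n) for n in('scene','side')}
    g={n:blob(s,*G,near=p) for (n,s),p in zip(S.items(),([365,215],[316,190]))}
    print([x[0] for x in g.values()],tri([ray(S[n],g[n][0]) for n in g]))
    [shot('scene') for _ in range(3)]
S={n:shot(n) for n in('scene','side')}
for nm in('green_loop','basket_green','basket_blue'):
    L=[ray(s,r[0]['centre']) for s in S.values() if (r:=ctrl.spot_point(s,nm))]
    if len(L)==2: print(nm,tri(L))
a=cv2.resize(S['scene']['color'][140:320,240:480],(384,288));b=cv2.resize(S['side']['color'][140:320,180:420],(384,288))
cv2.imwrite('pics/c6.png',np.hstack([a,b])[:,:,::-1])
print(ctrl.get_obs()['clock'])
E
```

```text
[array([366.3819, 215.5227]), array([313.6859, 191.9263])] (array([0.6137, 0.0435, 0.2387]), [np.float64(0.0), np.float64(0.0)])
[array([366.3711, 215.3831]), array([313.7138, 191.8939])] (array([0.6136, 0.0435, 0.239 ]), [np.float64(0.1), np.float64(0.1)])
[array([366.4043, 215.4522]), array([313.746 , 191.9325])] (array([0.6137, 0.0435, 0.2388]), [np.float64(0.1), np.float64(0.1)])
[array([366.372 , 215.4638]), array([313.7138, 191.8939])] (array([0.6137, 0.0435, 0.2389]), [np.float64(0.0), np.float64(0.0)])
green_loop (array([0.6168, 0.0437, 0.1923]), [np.float64(1.9), np.float64(1.9)])
basket_green (array([0.619 , 0.0348, 0.0571]), [np.float64(1.7), np.float64(1.7)])
basket_blue (array([ 0.4676, -0.2692, -0.0033]), [np.float64(1.9), np.float64(1.9)])
13.9
```

View pics/c6.png

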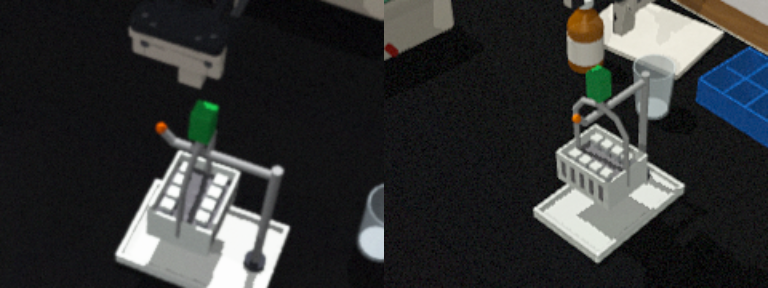

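The basket hangs still and upright on the rod. The grip centre is at 0.239 m, against an expected 0.238 m. The gripper is clear and the blue basket hasn't moved.

```bash
python3 -c "
from plant import ctrl
print(ctrl.close_job())"
```

```text
the job is handed in; nothing more can be done
None
```

The green basket hangs still and upright on the hook over the tray, the blue basket is where it was, the gripper is clear, and the job is handed in at about 14 s; no verdict was returned.

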